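# Make up two wheel kits

### The job

Make up two wheel kits from the parts on the bench: put the large bearing and the hub nut into the deep plastic tub, and the small bearing and the brake pad into the shallow steel tray, every part the way up it lies now, flat on the floor of its container and none on top of another. When its two parts are in, put the lid on the tub and press it down until it snaps fully home under both clips. Leave the bolt and the spark plug where they lie.

Things in the scene. Friction and masses are not known exactly. Their poses are not given: they have to be found in the camera images.
- tub: Deep open light grey plastic tub, fixed (sizes in mm): 127 (x) by 167 (y) by 48 high, walls and floor 3.5, inside 120 by 160. Origin: centre of underside, z up. Mid each long side (x = +72, -72) a black sprung clip, 36 wide, stands 66 high: its ramp guides the lid, its hook gives outward and snaps over the lid's edge (5 to 15 N down on the lid).
- tray: Shallow open tray of bare steel, fixed to the bench (mm): outside 126 (its x) by 186 (its y) by 22 high, walls and floor 3 thick, so inside 120 by 180. No clips. Origin: centre of its underside, z up.
- lid: Light grey plastic lid, lip down on the bench (mm): plate 132 (x) by 172 (y), long side to go along the tub's, either way round. Origin: centre, at foot of lip, z up; lip 0 to 14 (115 by 155, 2.5 play in the tub), plate 14 to 19, central grip rib 19 to 41, 14 thick (x), 70 long (y). Only laid on the clips it sits about 10 too high; home, plate on rim, its origin is 34 above the tub's. 70 g.
- bearing_large: Large steel ball bearing, a flat ring lying on its face: in mm, outside diameter 52, bore 25, 15 high; about 130 g. Origin: centre of its underside, z up.
- bearing_small: Small steel ball bearing, a flat ring lying on its face: in mm, outside diameter 35, bore 15, 11 high; about 50 g. Origin: centre of its underside, z up.
- hub_nut: Dark steel hexagon hub nut lying flat, in mm: 36 across flats, 41.6 across corners, 20 high; about 120 g. Origin: centre of its underside, z up; a pair of flats faces its +y and -y, corners lie on its x.
- brake_pad: Brake pad lying on its steel backing plate, in mm: 95 long (its x) by 45 wide (its y), 16 high in all: 5 of steel plate below, 11 of black lining in two blocks above (75 long in all, also 45 wide); about 250 g. Origin: centre of its underside, z up.
- bolt: Hexagon-head steel bolt lying along its x, in mm 55 long, head 18 across, shank 12: not part of a kit, stays where it is. Origin: about its middle, at bench height.
- spark_plug: Spark plug lying along its x, steel with a white ceramic body, in mm 68 long and 17 thick: not part of a kit, stays where it is. Origin: about its middle, at bench height.
There are look-alikes about, which are no part of the job. Of the things that look like the brake_pad, the largest one is meant.

How it is judged:
By the outcome, as a careful person would: the job done as asked, in the order asked, and still so for the second after the job is handed in, with the robot touching nothing.
It also fails if it takes over 144 s, if anything falls off the work surface, if the arm or the gripper's body presses on something with over 40 N, if the wrist force passes 120 N, or if a joint passes its speed limit or range.

### The arm

A 6-joint arm with a two-finger parallel gripper is mounted at the origin on the work surface. World frame = base frame: x ahead of the robot, y to its left, z up, the work surface at z = 0. Lengths are in m, angles in degrees, forces in N, time in s.
With the tool pointing down it reaches from about 0.3 to 0.775 m from the base axis. Payload 14.6 kg.
Tool frame: the origin (TCP) lies at the very end of the fingers, on their centre line; the grasp point (between the pads) lies behind it (arm.grasp_offset is the z of the grasp point in the tool frame, in m); z points along the fingers, y is the line along which they close (so a half turn about z gives the same grasp; the last joint's range is limited). The gripper opens to 94 mm and grips with 3 to 60 N. Pads are 16 mm wide; open, the fingers measure 119 mm over their backs; the gripper's body (75 mm by 177 mm) begins 78 mm behind the grasp point.
Start: joints at [-73.774, 17.183, 87.147, -0, 75.671, -3.816], TCP at [0.188, -0.517, 0.205] pointing down, gripper open.
Joint ranges: [-173.82, 173.82], [-45.26, 126.66], [13.44, 144.39], [-59.66, 239.66], [0, 175.72], [-146.38, 146.38]. Speed limits (degrees/s): [127.2, 127.2, 147.25, 180, 180, 180].

### API

Orientations are given as [roll, pitch, yaw] about the fixed x, y, z axes, in that order (R = Rz(yaw) Ry(pitch) Rx(roll)).
In Python, from plant import arm gives the robot as it stands.
- The arm moves only by the tool send_rows, never from a script. Its argument "steps" is a list of rows, each a list of 5 numbers: the opening, from 0 (shut) to 1 (fully open), then the shift along the tool's x, y, z in m, then the turn about the tool's z in degrees. In form: [[gripper, dx, dy, dz, spin], ...]. A call has 1 to 20 rows; each row shifts and turns the commanded pose from where the row before left it, along the tool's axes as they then stand; what a row does not reach is not made up. A row lasts 1/12 s, in which the tool goes at most 41.7 mm and 7.16 degrees, less where a joint would pass 70% of its speed; a pose out of reach is approached as far as the arm can. A call with a gripper value outside its range is refused whole. The fingers move at their own pace and stop on an object; "newtons" is the grip in N (left out, the last holds). Time passes only in rows, so rows that do not move let the fingers close. It gives the time, the measured TCP pose, the force, the opening and the grip force at its end, in the units of the state.
- arm.observe(): the state, without advancing time (a new reading comes with each control period).
- arm.camera(name): name is "scene" or "top" or "wrist"; returns a dict with "pixels" (400x640x3 uint8, red, green, blue), "depth" (400x640 float32, m along the optical axis (not along the pixel's ray), 0 where there is no reading), "K" (3x3 intrinsics, pixels), "dist_coeffs" ([k1, k2, p1, p2, k3] as OpenCV has them; the pictures are not rectified), "origin" and "attitude" of the camera in the world; the wrist camera has in their place "tool_from_camera" (4x4, takes a point from camera to tool coordinates, whose origin is the TCP and whose axes are the flange's). Camera axes: x right, y down, z forward; pixel columns grow to the right and rows downward; lengths in m; the calibration is good to about 2 mm. A picture is of the moment at which its call begins: read the wrist's pose just before it.
- arm.hand_in(): hands the job in; it is judged then, once.
The state is a dict: "clock": time; "joint_pos": joint angles; "joint_vel": joint speeds; "effort": joint torques, N m; "ee_pos": TCP position; "eef_rot": TCP orientation; "force": force on the tool from outside, world axes, zero at the start; "ft_torque": the same for the moment, N m; "gripper_width": finger opening in m; "grasp_force": force on a finger pad.
Only numpy, scipy, OpenCV 4.12 (cv2) and the standard library are available. Lean on these libraries where they do the work, as an engineer would, in place of code of your own. Each camera call takes 0.05 s, during which the arm holds its last target. There are 200 camera calls.

## Working session

There is one attempt and no reset: what is moved stays moved. The work goes in short steps, Python scripts to look and compute and a tool call to move; the robot and the scene stay as the last step left them, time stands still between calls to the robot, and variables do not carry over. Pictures are saved under pics/ and viewed, at most 14 in all, crops included, and the job is handed in when it is done.

Besides the shell and the picture viewer there is one more tool, called after "Request:" by a JSON object that holds its "method" and its "body". send_rows: Moves the arm, as the interface text tells. Its arguments: {"type":"object","properties":{"steps":{"type":"array","items":{"type":"array","items":{"type":"number"}}},"newtons":{"type":"number"}},"required":["steps"]}

```bash
mkdir -p pics; ls; cat > h.py <<'E'
import numpy as np, cv2, pickle
from plant import arm
from scipy.spatial.transform import Rotation as R
def grab(n):
    s=arm.observe(); c=arm.camera(n)
    if n=="wrist":
        T=np.eye(4);T[:3,:3]=R.from_euler('xyz',s['eef_rot'],degrees=True).as_matrix();T[:3,3]=s['ee_pos'];T=T@np.array(c['tool_from_camera'])
    else:
        T=np.eye(4);a=np.array(c['attitude']);T[:3,:3]=a if a.shape==(3,3) else R.from_euler('xyz',a,degrees=True).as_matrix();T[:3,3]=c['origin']
    c['T']=T; return c
def save(c,f): pickle.dump(c,open(f,'wb'))
def load(f): return pickle.load(open(f,'rb'))
def ray(c,uv):
    p=cv2.undistortPoints(np.array(uv,float).reshape(-1,1,2),np.array(c['K']),np.array(c['dist_coeffs'])).reshape(-1,2)
    return np.c_[p,np.ones(len(p))]@c['T'][:3,:3].T
def atz(c,uv,z):
    d=ray(c,uv);o=c['T'][:3,3];return o+d*((np.asarray(z)-o[2])/d[:,2])[:,None]
def atd(c,uv):
    d=ray(c,uv);dep=np.array([c['depth'][int(v),int(u)] for u,v in uv]);return c['T'][:3,3]+d*dep[:,None]
def cloud(c):
    v,u=np.mgrid[0:400,0:640];uv=np.c_[u.ravel(),v.ravel()]
    return (c['T'][:3,3]+ray(c,uv)*c['depth'].reshape(-1,1)).reshape(400,640,3)
E
python3 - <<'E'
from h import *
print(arm.observe(),arm.grasp_offset)
for n in("top","scene"):
    c=grab(n);save(c,n+'.pkl');cv2.imwrite(f'pics/{n}.png',c['pixels'][:,:,::-1]);print(n,c['T'],c['K'],c['dist_coeffs'])
    if 'attitude' in c: print(c['attitude'])
E
```

```text
pics
{'clock': 0.0, 'joint_pos': array([-7.37735980e+01,  1.72155139e+01,  8.71808412e+01,  8.17982152e-04,
        7.56711156e+01, -3.81478833e+00]), 'joint_vel': array([-0.1058628 , -0.09535059, -0.06748802, -0.01803688, -0.02325526,
        0.00148621]), 'effort': array([-3.56851167e-03, -5.31807232e+01, -3.52739775e+01,  7.06488127e-02,
        2.42927636e-02, -9.69820371e-05]), 'ee_pos': array([ 0.18841761, -0.51643135,  0.20488344]), 'eef_rot': array([-1.79932732e+02, -5.27946108e-03,  2.00409843e+01]), 'force': array([-0.35209507, -0.03655132,  1.06393924]), 'ft_torque': array([-0.02285476,  0.00860546,  0.01194082]), 'grasp_force': 0.0, 'gripper_width': 0.0940216718791051} -0.0188
top [[-0.00788655 -0.987212    0.1592177   0.3396892 ]
 [-0.99994387  0.00665915 -0.008241    0.00944179]
 [ 0.00707536 -0.15927376 -0.9872091   1.19339309]
 [ 0.          0.          0.          1.        ]] [[477.2528981    0.         317.2259444 ]
 [  0.         477.2528981  205.36801722]
 [  0.           0.           1.        ]] [0.03455771 0.         0.         0.         0.        ]
[-170.83502368   -0.40539187  -90.4518821 ]
scene [[ 0.28158195  0.67908647 -0.67790351  1.20171949]
 [ 0.95951882 -0.20364898  0.19455264 -0.21586904]
 [-0.00593629 -0.70524369 -0.70894012  0.79095984]
 [ 0.          0.          0.          1.        ]] [[443.99333308   0.         319.45829253]
 [  0.         443.99333308 197.76507749]
 [  0.           0.           1.        ]] [0.03560463 0.         0.         0.         0.        ]
[-135.14976081    0.34012645   73.64506053]
```

View pics/top.png

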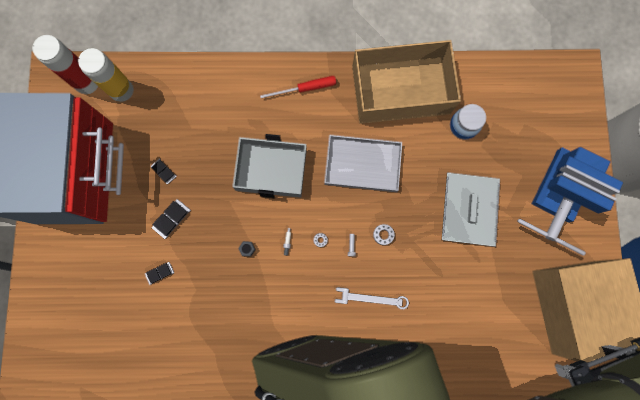

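View pics/scene.png

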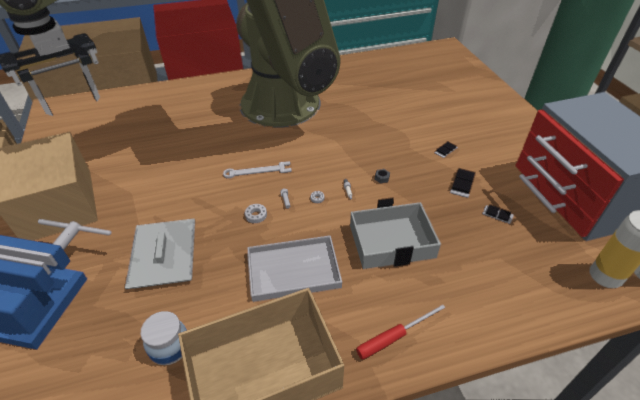

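Top picture: tub (270,166), tray (363,163), lid (471,209), large bearing (384,235), small bearing (320,240), hub nut (248,248), bolt (352,244), spark plug (288,240). Brake-pad candidates are at (164,170), (171,218) and (159,272). The middle one looks largest, so I'll confirm it in a crop along with measurements.

```bash
python3 - <<'E'
from h import *
c=load('top.pkl');im=c['pixels'][:,:,::-1]
cv2.imwrite('pics/c1.png',cv2.resize(im[150:290,140:280],(600,600),interpolation=cv2.INTER_CUBIC)) 
cv2.imwrite('pics/c2.png',cv2.resize(im[125:265,225:425],(800,560),interpolation=cv2.INTER_CUBIC))
P=cloud(c)
for n,(u,v),z in [('tub',(270,166),.0035),('tray',(363,163),.003),('lid',(471,209),.019),('bl',(384,235),.015),('bs',(320,240),.011),('nut',(248,248),.02),('p1',(164,170),.016),('p2',(171,218),.016),('p3',(159,272),.016)]:
    print(n,atz(c,[(u,v)],z).round(3),atd(c,[(u,v)]).round(3))
# height segments
from scipy import ndimage as nd
H=(P[:,:,2]>0.006)&(P[:,:,2]<.07)&(c['depth']>0)
l,k=nd.label(H)
for i in range(1,k+1):
    m=l==i
    if m.sum()<60: continue
    q=P[m]; r=cv2.minAreaRect(q[:,:2].astype(np.float32)*1000)
    v,u=np.nonzero(m);print(int(u.mean()),int(v.mean()),m.sum(),np.round(r[0]),np.round(r[1]),round(r[2],1),q[:,2].max().round(3))
E
```

```text
tub [[0.634 0.119 0.004]] [[0.634 0.119 0.004]]
tray [[ 0.641 -0.119  0.003]] [[ 0.641 -0.119  0.003]]
lid [[ 0.517 -0.383  0.019]] [[ 0.514 -0.376  0.038]]
bl [[ 0.454 -0.165  0.015]] [[ 0.456 -0.167  0.001]]
bs [[ 0.443 -0.007  0.011]] [[ 0.444 -0.007  0.   ]]
nut [[0.424 0.17  0.02 ]] [[0.424 0.17  0.021]]
p1 [[0.622 0.384 0.016]] [[0.624 0.387 0.008]]
p2 [[0.5   0.362 0.016]] [[0.5   0.362 0.017]]
p3 [[0.368 0.385 0.016]] [[0.368 0.387 0.011]]
414 61 1423 [ 898. -251.] [265. 122.] 63.6 0.07
396 108 998 [ 781. -191.] [287. 135.] 62.5 0.07
121 90 334 [829. 495.] [35. 64.] 49.4 0.07
84 85 280 [835. 589.] [16. 53.] 21.6 0.07
309 85 468 [837.  47.] [ 27. 200.] 13.3 0.031
462 126 501 [ 728. -371.] [79. 51.] 45.8 0.07
106 128 183 [718. 518.] [59.  6.] 0.1 0.07
267 164 1164 [625. 116.] [168. 149.] 83.4 0.07
365 162 563 [ 638. -118.] [186. 128.] 83.6 0.029
118 168 336 [620. 488.] [ 29. 130.] 89.0 0.056
103 162 245 [634. 517.] [  8. 104.] 88.3 0.07
550 185 912 [ 581. -597.] [ 63. 184.] 62.9 0.069
161 170 250 [623. 392.] [56. 30.] 45.2 0.017
470 209 3686 [ 518. -385.] [140. 173.] 83.3 0.047
86 211 610 [500. 591.] [ 77. 200.] 25.8 0.07
169 218 588 [500. 367.] [46. 85.] 49.6 0.023
572 212 158 [ 509. -629.] [20. 47.] 62.1 0.03
383 234 274 [ 457. -165.] [49. 51.] 43.8 0.021
287 242 122 [440.  75.] [15. 68.] 88.7 0.022
320 239 122 [445.  -8.] [32. 33.] 89.6 0.016
351 245 120 [431. -86.] [18. 54.] 84.5 0.02
246 248 196 [423. 173.] [39. 36.] 78.3 0.025
550 309 1202 [ 308. -565.] [125. 252.] 61.3 0.07
158 272 275 [366. 390.] [31. 58.] 27.5 0.016
348 295 167 [311. -78.] [39. 63.] 5.2 0.013
385 300 223 [ 293. -163.] [107.  29.] 87.9 0.014
```

View pics/c1.png

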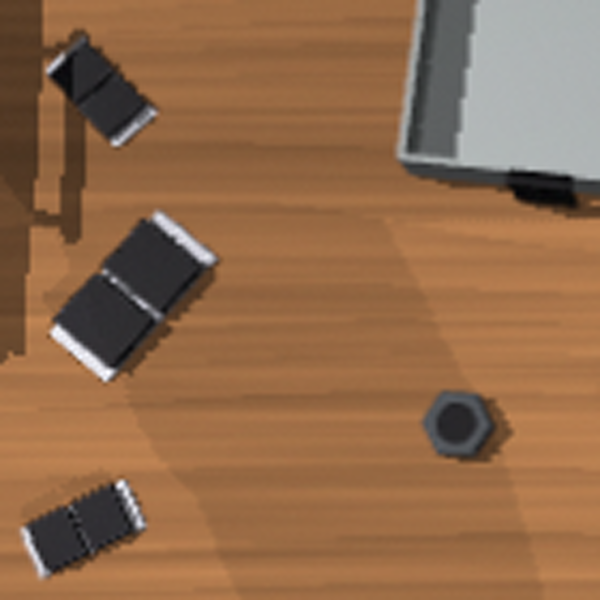

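View pics/c2.png

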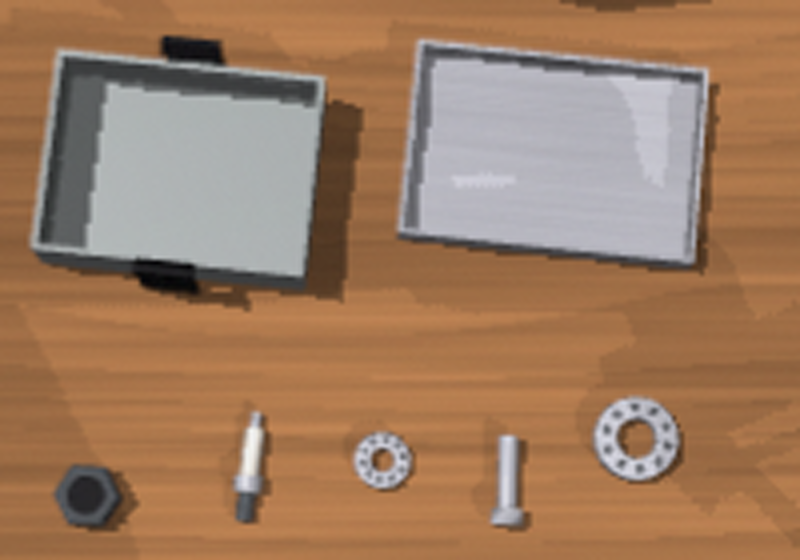

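The middle pad, crop (135,295) or top (171,218), is clearly the largest: about 85×46 mm measured, against about 57×30 mm for the other two. It is the one meant. Next I'll fit poses from the corners I read off.

```bash
cat >> h.py <<'E'
def rectfit(P):
    # P: 4 corners in order; returns centre, side lengths 01,12, angle of 01 side
    P=P[:,:2];a=(P[1]-P[0]+P[2]-P[3])/2;b=(P[2]-P[1]+P[3]-P[0])/2
    return P.mean(0).round(4),np.linalg.norm(a).round(4),np.linalg.norm(b).round(4),np.degrees(np.arctan2(a[1],a[0])).round(1),np.degrees(np.arctan2(b[1],b[0])).round(1)
def tool_delta(yaw,dx,dy):
    a=np.radians(yaw);return dx*np.cos(a)+dy*np.sin(a), dx*np.sin(a)-dy*np.cos(a)
def go(x,y,z,yaw):
    s=arm.observe();p=s['ee_pos'];y0=s['eef_rot'][2]
    print('yaw',round(y0,1),'spin',round((y0-yaw+90)%180-90,1),'dxy@now',np.round(tool_delta(y0,x-p[0],y-p[1]),4),'dxy@after',np.round(tool_delta(yaw,x-p[0],y-p[1]),4),'dz',round(p[2]-z,4))
E
python3 - <<'E'
from h import *
c=load('top.pkl')
f2=lambda L:[(225+u/4-.4,125+v/4-.4) for u,v in L]
f1=lambda L:[(140+u*140/600-.4,150+v*140/600-.4) for u,v in L]
print('tub',rectfit(atz(c,f2([(60,50),(325,78),(303,280),(35,247)]),.048)))
print('tray',rectfit(atz(c,f2([(418,42),(708,70),(694,265),(399,237)]),.022)))
print('lid',rectfit(atz(c,[(447,173),(499,179),(497,246),(443,240)],.019)))
print('pad',rectfit(atz(c,f1([(155,210),(218,260),(110,381),(50,328)]),.005)))
print('nut',atz(c,f1([(458,424)]),.02),'bl',atz(c,f2([(637,438)]),.015),'bs',atz(c,f2([(383,460)]),.011))
E
python3 -c "
from h import *
go(.455,-.166,.15,20)"
```

```text
tub (array([0.625 , 0.1158]), np.float64(0.1651), np.float64(0.1266), np.float64(-97.0), np.float64(173.9))
tray (array([ 0.6366, -0.1173]), np.float64(0.185), np.float64(0.1269), np.float64(-96.0), np.float64(174.0))
lid (array([ 0.5171, -0.3837]), np.float64(0.1312), np.float64(0.1692), np.float64(-97.0), np.float64(174.1))
pad (array([0.5011, 0.3656]), np.float64(0.0478), np.float64(0.0911), np.float64(-129.7), np.float64(140.0))
nut [[0.42300223 0.17382368 0.02      ]] bl [[ 0.45652464 -0.1648912   0.015     ]] bs [[ 0.44432402 -0.00749965  0.011     ]]
yaw 20.0 spin 0.0 dxy@now [ 0.3705 -0.2379] dxy@after [ 0.3704 -0.2382] dz 0.0549
```

Request:
{"method": "send_rows", "body": {"steps": [[1,0.0265,-0.017,0,0],[1,0.0265,-0.017,0,0],[1,0.0265,-0.017,0,0],[1,0.0265,-0.017,0,0],[1,0.0265,-0.017,0,0],[1,0.0265,-0.017,0,0],[1,0.0265,-0.017,0,0],[1,0.0265,-0.017,0,0],[1,0.0265,-0.017,0,0],[1,0.0265,-0.017,0,0],[1,0.0265,-0.017,0,0],[1,0.0265,-0.017,0,0],[1,0.0265,-0.017,0,0],[1,0.0265,-0.017,0,0]]}}

```text
clock: 1.27
ee_pos: [0.4561, -0.1645, 0.2053]
eef_rot: [-180.0, 0.0, 20.0]
force: [-0.6, -0.6, 0.9]
gripper_width: 0.0939
grasp_force: 0.0
```

Request:
{"method": "send_rows", "body": {"steps": [[1,0,0,0,-7],[1,0,0,0,-7],[1,0,0,0,-7],[1,0,0,0,-7],[1,0,0,0,-7],[1,0,0,0,-7],[1,0,0,0,-7],[1,0,0,0,-7],[1,0,0,0,-7],[1,0,0,0,0],[1,0,0,0,0]]}}

```text
clock: 2.18
ee_pos: [0.4554, -0.1659, 0.2053]
eef_rot: [-180.0, -0.0, 82.8]
force: [-0.4, -0.0, 0.3]
gripper_width: 0.0938
grasp_force: 0.0
```

```bash
python3 - <<'E'
from h import *
c=grab('wrist');save(c,'w1.pkl');cv2.imwrite('pics/w1.png',c['pixels'][:,:,::-1]);print(arm.observe()['clock'],arm.observe()['ee_pos'],c['tool_from_camera'])
go(.4565,-.165,.02,83.5)
E
```

```text
2.2333 [ 0.45539016 -0.16593087  0.2053212 ] [[ 1.09417691e-03 -9.68504779e-01 -2.48992562e-01  7.19670634e-02]
 [ 9.99999290e-01  1.17732618e-03 -1.85025196e-04  3.63962625e-04]
 [ 4.72343249e-04 -2.48992183e-01  9.68505379e-01 -1.79303706e-01]
 [ 0.00000000e+00  0.00000000e+00  0.00000000e+00  1.00000000e+00]]
yaw 82.8 spin -0.7 dxy@now [0.0011 0.001 ] dxy@after [0.0011 0.001 ] dz 0.1853
```

View pics/w1.png

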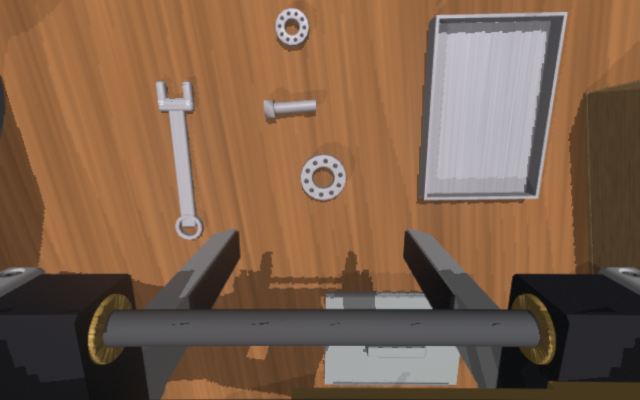

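The wrist picture shows the large bearing at (323,177), the small bearing at (292,27), and tray rim corners at (437,15), (567,13), (538,199) and (422,199).

```bash
python3 - <<'E'
from h import *
c=load('w1.pkl')
print(atz(c,[(323,177)],.015),atz(c,[(292,27)],.011))
print(rectfit(atz(c,[(437,15),(567,13),(538,199),(422,199)],.022)))
E
```

```text
[[ 0.45783286 -0.16261205  0.015     ]] [[ 0.44546964 -0.00623866  0.011     ]]
(array([ 0.6392, -0.1157]), np.float64(0.1267), np.float64(0.1854), np.float64(-7.0), np.float64(-96.7))
```

Request:
{"method": "send_rows", "body": {"steps": [[1,0.0025,0.0017,0.03,0],[1,0,0,0.035,0],[1,0,0,0.035,0],[1,0,0,0.035,0],[1,0,0,0.03,0],[1,0,0,0.02,0],[1,0,0,0.012,0],[1,0,0,0.005,0],[1,0,0,0,0],[0.3,0,0,0,0],[0.3,0,0,0,0],[0.3,0,0,0,0],[0.3,0,0,0,0],[0.3,0,0,0,0],[0.3,0,0,0,0],[0.3,0,0,0,0],[0.3,0,0,0,0]], "newtons": 30}}

```text
clock: 3.65
ee_pos: [0.4575, -0.1637, 0.0036]
eef_rot: [180.0, 0.0, 83.0]
force: [-0.6, 0.1, 1.6]
gripper_width: 0.0512
grasp_force: 30.0
```

Request:
{"method": "send_rows", "body": {"steps": [[0.3,0,0,-0.02,0],[0.3,0,0,-0.035,0],[0.3,0,0,-0.04,0],[0.3,0.02,0.0125,-0.03,0],[0.3,0.0275,0.0175,-0.025,0],[0.3,0.0275,0.0175,-0.025,0],[0.3,0.0275,0.0175,-0.02,0],[0.3,0.0275,0.0175,0,0],[0.3,0.0275,0.0175,0,0],[0.3,0.0275,0.0175,0,0],[0.3,0.0275,0.0175,0,0],[0.3,0,0,0,0],[0.3,0,0,0,0]]}}

```text
clock: 4.73
ee_pos: [0.6173, 0.032, 0.1974]
eef_rot: [-179.9, 0.0, 83.2]
force: [-1.0, -0.4, -1.7]
gripper_width: 0.0514
grasp_force: 30.0
```

```bash
python3 - <<'E'
from h import *
c=grab('wrist');save(c,'w2.pkl');cv2.imwrite('pics/w2.png',c['pixels'][:,:,::-1]);print(arm.observe()['clock'],arm.observe()['ee_pos'])
E
```

```text
4.7833 [0.61685294 0.03097209 0.19771694]
```

View pics/w2.png

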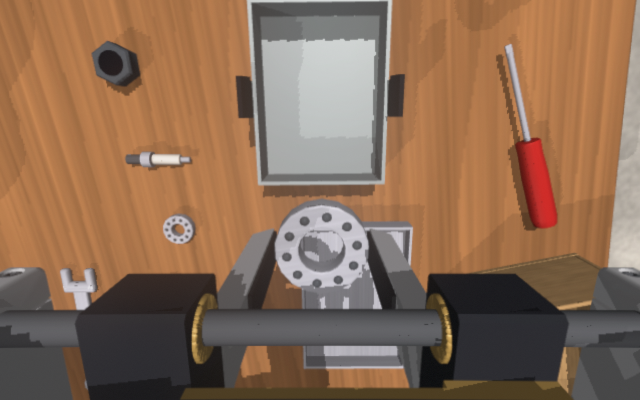

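The tub rim corners are at (248,1), (390,0), (385,185) and (258,185). The nut is at (115,64), the small bearing at (178,230), and the large bearing is held level.

```bash
python3 - <<'E'
from h import *
c=load('w2.pkl')
C=rectfit(atz(c,[(248,1),(390,0),(385,185),(258,185)],.048));print(C)
print('clips',atz(c,[(238,97),(403,95)],.066).round(4))
print(atz(c,[(115,62)],.02),atz(c,[(178,229)],.011))
go(.6215,.078,.008,83.3)
cv2.imwrite('pics/w2n.png',cv2.resize(c['pixels'][30:100,80:150,::-1],(420,420),interpolation=cv2.INTER_CUBIC))
E
```

```text
(array([0.6264, 0.1169]), np.float64(0.1259), np.float64(0.1649), np.float64(-6.6), np.float64(-96.0))
clips [[0.5541 0.1265 0.066 ]
 [0.6996 0.1109 0.066 ]]
[[0.42875604 0.17638134 0.02      ]] [[ 0.44634141 -0.00485825  0.011     ]]
yaw 83.1 spin -0.2 dxy@now [ 0.0472 -0.001 ] dxy@after [ 0.0472 -0.0009] dz 0.1897
```

View pics/w2n.png

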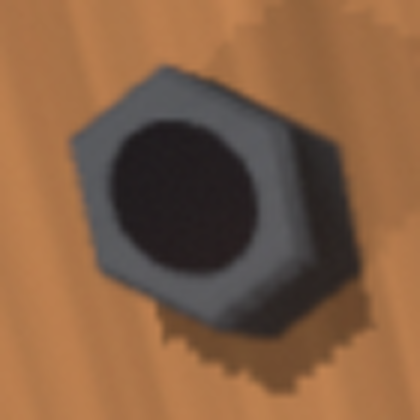

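Request:
{"method": "send_rows", "body": {"steps": [[0.3,0.024,0,0.01,0],[0.3,0.024,0,0.03,0],[0.3,0,0,0.04,0],[0.3,0,0,0.04,0],[0.3,0,0,0.035,0],[0.3,0,0,0.02,0],[0.3,0,0,0.01,0],[0.3,0,0,0.0045,0],[0.3,0,0,0,0],[0.3,0,0,0,0],[0.72,0,0,0,0],[0.72,0,0,0,0],[0.72,0,0,0,0],[0.72,0,0,0,0]]}}

```text
clock: 5.95
ee_pos: [0.6233, 0.0786, 0.0096]
eef_rot: [179.9, -0.0, 83.0]
force: [0.5, 0.1, -0.2]
gripper_width: 0.067
grasp_force: 0.0
```

```bash
python3 - <<'E'
from h import *
c=load('w2.pkl')
V=atz(c,[(80+u/6-.4,30+v/6-.4) for u,v in [(165,67),(285,125),(310,262),(218,328),(102,270),(75,142)]],.02)[:,:2]
m=V.mean(0);d=V-m;print(m,np.linalg.norm(d,axis=1),np.degrees(np.arctan2(d[:,1],d[:,0]))%60)
go(m[0],m[1],.2,83)
E
```

```text
[0.42532753 0.1758843 ] [0.02009271 0.02039861 0.02011439 0.01994095 0.0199684  0.01966483] [26.53705184 27.64837762 25.20406288 25.89064909 26.39162194 26.95830134]
yaw 83.0 spin 0.0 dxy@now [ 0.0726 -0.2083] dxy@after [ 0.0724 -0.2084] dz -0.1904
```

Request:
{"method": "send_rows", "body": {"steps": [[0.72,0,0,-0.03,0],[0.72,0,0,-0.04,0],[0.72,0,0,-0.04,-3.4],[0.72,0.0,-0.015,-0.03,0],[0.72,0.0063,-0.0275,0,0],[0.72,0.0063,-0.0275,0,0],[0.72,0.0063,-0.0275,0,0],[0.72,0.0063,-0.0275,0,0],[0.72,0.0063,-0.0275,0,0],[0.72,0.0063,-0.0275,0,0],[0.72,0.0061,-0.025,0,0],[0.72,0.014,0,0,0],[0.72,0,0,0,0]]}}

```text
clock: 7.03
ee_pos: [0.4215, 0.1504, 0.1497]
eef_rot: [179.9, -0.0, 86.5]
force: [-0.2, 0.6, -0.3]
gripper_width: 0.0678
grasp_force: 0.0
```

```bash
python3 - <<'E'
from h import *
print(arm.observe()['ee_pos']);go(.4245,.175,.004,86.4)
E
```

```text
[0.42153734 0.15042948 0.14972812]
yaw 86.5 spin 0.1 dxy@now [0.0247 0.0015] dxy@after [0.0247 0.0014] dz 0.1457
```

Request:
{"method": "send_rows", "body": {"steps": [[0.72,0.0125,0.0008,0.02,0],[0.72,0.0122,0.0007,0.03,0],[0.72,0,0,0.035,0],[0.72,0,0,0.03,0],[0.72,0,0,0.018,0],[0.72,0,0,0.009,0],[0.72,0,0,0.0035,0],[0.72,0,0,0,0],[0.2,0,0,0,0],[0.2,0,0,0,0],[0.2,0,0,0,0],[0.2,0,0,0,0],[0.2,0,0,0,0],[0.2,0,0,0,0],[0.2,0,0,0,0]]}}

```text
clock: 8.28
ee_pos: [0.4252, 0.1737, 0.0038]
eef_rot: [180.0, -0.0, 86.4]
force: [-2.5, -0.8, 6.5]
gripper_width: 0.036
grasp_force: 30.0
```

Request:
{"method": "send_rows", "body": {"steps": [[0.2,0,0,-0.02,0],[0.2,0,0,-0.035,0],[0.2,0,0,-0.04,0],[0.2,0,0.01,-0.035,0],[0.2,0,0.025,-0.02,0],[0.2,-0.001,0.028,0,0],[0.2,-0.001,0.028,0,0],[0.2,-0.001,0.028,0,0],[0.2,-0.001,0.028,0,0],[0.2,-0.001,0.028,0,0],[0.2,0,0.02,0,0],[0.2,0,0.011,0,0],[0.2,0,0,0,3.2],[0.2,0,0,0,0]]}}

```text
clock: 9.45
ee_pos: [0.6304, 0.1556, 0.1525]
eef_rot: [-179.9, 0.0, 83.1]
force: [-0.2, 0.0, -1.1]
gripper_width: 0.0355
grasp_force: 30.0
```

```bash
python3 - <<'E'
from h import *
print(arm.observe()['ee_pos'],arm.observe()['gripper_width']);go(.6305,.156,.0083,83.4)
E
```

```text
[0.63042387 0.15563757 0.15245141] 0.03546725301393197
yaw 83.1 spin -0.3 dxy@now [0.0004 0.    ] dxy@after [0.0004 0.    ] dz 0.1442
```

Request:
{"method": "send_rows", "body": {"steps": [[0.2,0,0,0.02,0],[0.2,0,0,0.035,0],[0.2,0,0,0.035,0],[0.2,0,0,0.03,0],[0.2,0,0,0.015,0],[0.2,0,0,0.007,0],[0.2,0,0,0.002,0],[0.2,0,0,0,0],[0.65,0,0,0,0],[0.65,0,0,0,0],[0.65,0,0,0,0],[0.65,0,0,-0.02,0],[0.65,0,0,-0.035,0],[0.65,0,0,-0.04,0],[0.65,0,0,-0.04,0]]}}

```text
clock: 10.7
ee_pos: [0.63, 0.1558, 0.1466]
eef_rot: [180.0, -0.0, 83.2]
force: [0.5, -0.7, -0.4]
gripper_width: 0.0613
grasp_force: 0.0
```

Request:
{"method": "send_rows", "body": {"steps": [[0.65,-0.015,-0.0135,-0.02,0],[0.65,-0.0275,-0.025,0,0],[0.65,-0.0275,-0.025,0,0],[0.65,-0.0275,-0.025,0,0],[0.65,-0.0275,-0.025,0,0],[0.65,-0.0275,-0.025,0,0],[0.65,-0.02,-0.017,0,0],[0.65,-0.01,-0.0088,0,0],[0.65,0,0,0,0]]}}

```text
clock: 11.45
ee_pos: [0.4449, -0.0072, 0.1654]
eef_rot: [179.9, 0.0, 83.1]
force: [1.3, 0.8, 0.8]
gripper_width: 0.061
grasp_force: 0.0
```

```bash
python3 - <<'E'
from h import *
print(arm.observe()['ee_pos']);go(.4455,-.006,.003,83.1)
E
```

```text
[ 0.44491271 -0.00716387  0.16535779]
yaw 83.1 spin 0.0 dxy@now [0.0012 0.0004] dxy@after [0.0012 0.0004] dz 0.1624
```

Request:
{"method": "send_rows", "body": {"steps": [[0.65,0.0012,0.0004,0.03,0],[0.65,0,0,0.04,0],[0.65,0,0,0.04,0],[0.65,0,0,0.03,0],[0.65,0,0,0.014,0],[0.65,0,0,0.0065,0],[0.65,0,0,0.002,0],[0.65,0,0,0,0],[0.2,0,0,0,0],[0.2,0,0,0,0],[0.2,0,0,0,0],[0.2,0,0,0,0],[0.2,0,0,0,0],[0.2,0,0,0,0],[0.2,0,0,0,0]]}}

```text
clock: 12.7
ee_pos: [0.4465, -0.0049, 0.0024]
eef_rot: [180.0, -0.0, 83.2]
force: [-1.4, -0.5, 6.6]
gripper_width: 0.0337
grasp_force: 30.0
```

Request:
{"method": "send_rows", "body": {"steps": [[0.2,0,0,-0.02,0],[0.2,0,0,-0.035,0],[0.2,0,0,-0.035,0],[0.2,-0.0045,0.025,-0.02,0],[0.2,-0.0045,0.0265,0,0],[0.2,-0.0045,0.0265,0,0],[0.2,-0.0045,0.0265,0,0],[0.2,-0.0045,0.0265,0,0],[0.2,-0.0045,0.0265,0,0],[0.2,-0.0045,0.0265,0,0],[0.2,-0.004,0.02,0,0],[0.2,0,0,0,0],[0.2,0,0,0,0]]}}

```text
clock: 13.78
ee_pos: [0.6445, -0.0643, 0.111]
eef_rot: [-179.9, -0.0, 83.2]
force: [-0.4, 0.2, -0.8]
gripper_width: 0.0332
grasp_force: 30.0
```

```bash
python3 - <<'E'
from h import *
print(arm.observe()['ee_pos'],arm.observe()['gripper_width']);go(.6437,-.0668,.007,83.1)
E
```

```text
[ 0.64445809 -0.06430364  0.11103702] 0.03324077560226063
yaw 83.2 spin 0.1 dxy@now [-0.0026 -0.0005] dxy@after [-0.0026 -0.0005] dz 0.104
```

Request:
{"method": "send_rows", "body": {"steps": [[0.2,-0.0025,0,0.02,0],[0.2,0,0,0.035,0],[0.2,0,0,0.025,0],[0.2,0,0,0.015,0],[0.2,0,0,0.007,0],[0.2,0,0,0.0025,0],[0.2,0,0,0,0],[0.65,0,0,0,0],[0.65,0,0,0,0],[0.65,0,0,0,0],[0.65,0,0,0,0],[0.65,0,0,-0.03,0],[0.65,0,0,-0.04,0],[0.65,0,0,-0.04,0],[0.65,0,0,-0.04,0],[0.65,0,0,-0.04,0]]}}

```text
clock: 15.12
ee_pos: [0.644, -0.0666, 0.1999]
eef_rot: [180.0, 0.0, 83.2]
force: [0.0, 0.5, -0.0]
gripper_width: 0.0612
grasp_force: 0.0
```

Request:
{"method": "send_rows", "body": {"steps": [[0.9,0.02,-0.01,0,0],[0.9,0.032,-0.0155,0,0],[0.9,0.032,-0.0155,0,0],[0.9,0.032,-0.0155,0,0],[0.9,0.032,-0.0155,0,0],[0.9,0.032,-0.0155,0,0],[0.9,0.032,-0.0155,0,0],[0.9,0.032,-0.0155,0,0],[0.9,0.032,-0.0155,0,0],[0.9,0.032,-0.0155,0,0],[0.9,0.032,-0.0155,0,0],[0.9,0.032,-0.0155,0,0],[0.9,0.032,-0.0155,0,0],[0.9,0.02,-0.008,0,0]]}}

```text
clock: 16.28
ee_pos: [0.49, 0.3813, 0.1979]
eef_rot: [180.0, -0.0, 83.3]
force: [0.1, -0.8, 0.0]
gripper_width: 0.0848
grasp_force: 0.0
```

Request:
{"method": "send_rows", "body": {"steps": [[1,0,0,0,-7],[1,0,0,0,-7],[1,0,0,0,-7],[1,0,0,0,-7],[1,0,0,0,-7],[1,0,0,0,-7],[1,0,0,0,-7],[1,0,0,0,-7],[1,0,0,0,-1],[1,0,0,0,0],[1,0,0,0,0]]}}

```text
clock: 17.2
ee_pos: [0.4917, 0.3784, 0.1976]
eef_rot: [180.0, 0.0, 140.0]
force: [0.2, 0.3, -0.3]
gripper_width: 0.0943
grasp_force: 0.0
```

```bash
python3 - <<'E'
from h import *
c=grab('wrist');save(c,'w3.pkl');cv2.imwrite('pics/w3.png',c['pixels'][:,:,::-1]);print(arm.observe()['clock'],arm.observe()['ee_pos'])
go(.501,.3656,.004,140.2)
E
```

```text
17.25 [0.49165565 0.37839024 0.19753745]
yaw 140.0 spin -0.2 dxy@now [-0.0154 -0.0038] dxy@after [-0.0154 -0.0038] dz 0.1935
```

View pics/w3.png

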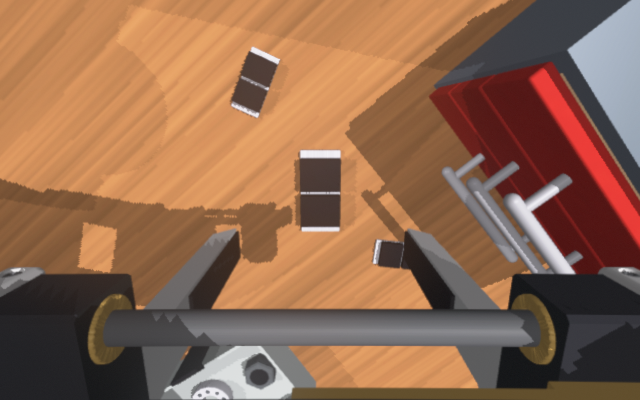

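The brake pad's plate corners are at (299,151), (340,151), (341,232) and (300,232), and it lies square to the tool. The look-alikes at (256,82) and (390,254) stay clear.

```bash
python3 - <<'E'
from h import *
c=load('w3.pkl')
C=rectfit(atz(c,[(299,151),(340,151),(341,232),(300,232)],.008));print(C)
go(C[0][0],C[0][1],.004,C[4])
E
```

```text
(array([0.5019, 0.368 ]), np.float64(0.0465), np.float64(0.0942), np.float64(50.1), np.float64(-39.3))
yaw 140.0 spin -0.7 dxy@now [-0.0145 -0.0014] dxy@after [0.0145 0.0016] dz 0.1935
```

Request:
{"method": "send_rows", "body": {"steps": [[0.8,-0.0145,-0.0015,0.02,-0.5],[0.8,0,0,0.04,0],[0.8,0,0,0.04,0],[0.8,0,0,0.04,0],[0.8,0,0,0.03,0],[0.8,0,0,0.015,0],[0.8,0,0,0.006,0],[0.8,0,0,0.003,0],[0.8,0,0,0,0],[0.3,0,0,0,0],[0.3,0,0,0,0],[0.3,0,0,0,0],[0.3,0,0,0,0],[0.3,0,0,0,0],[0.3,0,0,0,0],[0.3,0,0,0,0],[0.3,0,0,0,0]], "newtons": 50}}

```text
clock: 18.67
ee_pos: [0.502, 0.3681, 0.0039]
eef_rot: [180.0, 0.0, 140.7]
force: [-1.6, -1.3, 6.4]
gripper_width: 0.0446
grasp_force: 50.0
```

Request:
{"method": "send_rows", "body": {"steps": [[0.3,0,0,-0.015,0],[0.3,0,0,-0.03,0],[0.3,0,0,-0.04,-6.6],[0.3,0,0,-0.04,-6.6],[0.3,0,0,-0.03,-6.6],[0.3,0,0,-0.005,-6.6],[0.3,0,0,0,-6.4],[0.3,0,0,0,0]]}}

```text
clock: 19.33
ee_pos: [0.5017, 0.3679, 0.1635]
eef_rot: [-180.0, -0.0, 173.8]
force: [-0.2, -0.2, -4.0]
gripper_width: 0.0442
grasp_force: 50.0
```

Request:
{"method": "send_rows", "body": {"steps": [[0.3,-0.005,-0.0145,0,0],[0.3,-0.01,-0.027,0,0],[0.3,-0.0135,-0.036,0,0],[0.3,-0.0135,-0.036,0,0],[0.3,-0.0135,-0.036,0,0],[0.3,-0.0135,-0.036,0,0],[0.3,-0.0135,-0.036,0,0],[0.3,-0.0135,-0.036,0,0],[0.3,-0.0135,-0.036,0,0],[0.3,-0.0135,-0.036,0,0],[0.3,-0.0135,-0.036,0,0],[0.3,-0.0135,-0.036,0,0],[0.3,-0.0135,-0.036,0,0],[0.3,-0.0135,-0.036,0,0],[0.3,-0.0095,-0.0245,0,0],[0.3,-0.005,-0.012,0,0],[0.3,0,0,0,0],[0.3,0,0,0,0]]}}

```text
clock: 20.83
ee_pos: [0.6342, -0.1605, 0.1625]
eef_rot: [180.0, -0.1, 173.4]
force: [0.6, 0.7, -3.0]
gripper_width: 0.0443
grasp_force: 50.0
```

```bash
python3 - <<'E'
from h import *
print(arm.observe()['ee_pos'],arm.observe()['gripper_width']);go(.6335,-.156,.0075,173.5)
E
```

```text
[ 0.63419899 -0.16049408  0.1624609 ] 0.044290217489576886
yaw 173.4 spin -0.1 dxy@now [0.0012 0.0044] dxy@after [0.0012 0.0044] dz 0.155
```

Request:
{"method": "send_rows", "body": {"steps": [[0.3,0.001,0.0044,0.02,0],[0.3,0,0,0.035,0],[0.3,0,0,0.035,0],[0.3,0,0,0.03,0],[0.3,0,0,0.018,0],[0.3,0,0,0.01,0],[0.3,0,0,0.005,0],[0.3,0,0,0.0017,0],[0.3,0,0,0,0],[0.62,0,0,0,0],[0.62,0,0,0,0],[0.62,0,0,0,0],[0.62,0,0,-0.02,0],[0.62,0,0,-0.035,0],[0.62,0,0,-0.04,0],[0.62,0,0,-0.04,0],[0.62,0,0,-0.04,0],[0.62,0,0,-0.02,0]]}}

```text
clock: 22.33
ee_pos: [0.6353, -0.1562, 0.2103]
eef_rot: [-179.9, 0.4, 173.5]
force: [0.4, 0.2, 0.7]
gripper_width: 0.0585
grasp_force: 0.0
```

```bash
python3 - <<'E'
from h import *
print(arm.observe()['ee_pos'],arm.observe()['eef_rot']);go(.5175,-.384,.2,173)
E
```

```text
[ 0.635256   -0.15617058  0.2103209 ] [-179.92246371    0.41668527  173.53674947]
yaw 173.5 spin 0.5 dxy@now [ 0.0914 -0.2396] dxy@after [ 0.0891 -0.2405] dz 0.0103
```

Request:
{"method": "send_rows", "body": {"steps": [[0.6,0.006,-0.016,0,0],[0.6,0.013,-0.034,0,0],[0.6,0.013,-0.034,0,0],[0.6,0.013,-0.034,0,0],[0.6,0.013,-0.034,0,0],[0.6,0.013,-0.034,0,0],[0.6,0.013,-0.034,0,0],[0.6,0.006,-0.016,0,0],[0.6,0,0,0,0],[0.6,0,0,0,0],[0.6,0,0,0,0]]}}

```text
clock: 23.25
ee_pos: [0.5188, -0.3795, 0.2042]
eef_rot: [-180.0, 0.0, 173.6]
force: [0.2, 0.6, 1.3]
gripper_width: 0.0563
grasp_force: 0.0
```

```bash
python3 - <<'E'
from h import *
c=grab('wrist');save(c,'w4.pkl');cv2.imwrite('pics/w4.png',c['pixels'][:,:,::-1]);print(arm.observe()['clock'],arm.observe()['ee_pos'],arm.observe()['eef_rot'])
E
```

```text
23.3 [ 0.51896176 -0.37917258  0.20410382] [-1.79994113e+02  2.57096587e-02  1.73609123e+02]
```

View pics/w4.png

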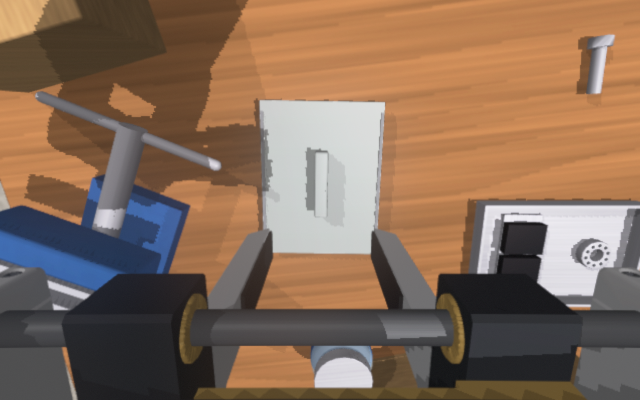

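The tray shows the pad and the small bearing lying flat. Lid corners are at (261,100), (384,102), (378,254) and (264,251), and the rib top runs from (321,151) to (321,217). The vice handle end is at (218,165), so I'll check its clearance.

```bash
python3 - <<'E'
from h import *
c=load('w4.pkl')
print(rectfit(atz(c,[(261,100),(384,102),(378,254),(264,251)],.019)))
print('rib',atz(c,[(321.5,151),(321.5,217)],.041))
C=.5*sum(atz(c,[(321.5,151),(321.5,217)],.041));go(C[0],C[1],.0225,173.5)
P=cloud(c);print('handle',P[165,214],P[158,195],P[130,125])
x,y,z=P[:,:,0],P[:,:,1],P[:,:,2]
m=(abs(x-C[0])<.05)&(abs(y-C[1])<.1)&(np.mgrid[0:400,0:640][0]<225);print('max z under body',z[m].max())
E
```

```text
(array([ 0.5191, -0.3792]), np.float64(0.1311), np.float64(0.1704), np.float64(82.4), np.float64(-6.9))
rib [[ 0.48369244 -0.37549798  0.041     ]
 [ 0.55366413 -0.383302    0.041     ]]
yaw 173.6 spin 0.1 dxy@now [ 0.0003 -0.0003] dxy@after [ 0.0003 -0.0003] dz 0.1816
handle [ 0.48195035 -0.47558086  0.07487123] [ 0.47362845 -0.49158255  0.07512674] [ 0.44220213 -0.54430218  0.08259006]
max z under body 0.0770033552568114
```

Request:
{"method": "send_rows", "body": {"steps": [[0.5,0,0,0.02,0],[0.5,0,0,0.035,0],[0.5,0,0,0.04,0],[0.5,0,0,0.04,0],[0.5,0,0,0.028,0],[0.5,0,0,0.012,0],[0.5,0,0,0.005,0],[0.5,0,0,0.002,0],[0.5,0,0,0,0],[0,0,0,0,0],[0,0,0,0,0],[0,0,0,0,0],[0,0,0,0,0],[0,0,0,0,0],[0,0,0,0,0],[0,0,0,0,0]], "newtons": 60}}

```text
clock: 24.63
ee_pos: [0.5184, -0.3803, 0.022]
eef_rot: [-180.0, 0.0, 173.5]
force: [-0.0, 0.9, 3.6]
gripper_width: 0.0133
grasp_force: 60.0
```

Request:
{"method": "send_rows", "body": {"steps": [[0,0,0,-0.02,0],[0,0,0,-0.035,0],[0,0,0,-0.04,0],[0,0,0,-0.04,0],[0,0,0,-0.035,7],[0,0,0,-0.008,7],[0,0,0,0,7],[0,0,0,0,7],[0,0,0,0,7],[0,0,0,0,7],[0,0,0,0,7],[0,0,0,0,7],[0,0,0,0,7],[0,0,0,0,7],[0,0,0,0,7],[0,0,0,0,7],[0,0,0,0,6],[0,0,0,0,0]]}}

```text
clock: 26.13
ee_pos: [0.5182, -0.3801, 0.1996]
eef_rot: [-180.0, -0.0, 83.3]
force: [0.4, -0.2, -0.7]
gripper_width: 0.0133
grasp_force: 60.0
```

Request:
{"method": "send_rows", "body": {"steps": [[0,0.016,0.0015,0,0],[0,0.027,0.0027,0,0],[0,0.035,0.0035,0,0],[0,0.035,0.0035,0,0],[0,0.035,0.0035,0,0],[0,0.035,0.0035,0,0],[0,0.035,0.0035,0,0],[0,0.035,0.0035,0,0],[0,0.035,0.0035,0,0],[0,0.035,0.0035,0,0],[0,0.035,0.0035,0,0],[0,0.035,0.0035,0,0],[0,0.035,0.0035,0,0],[0,0.035,0.0035,0,0],[0,0.028,0.0028,0,0],[0,0.015,0.0015,0,0],[0,0,0,0,0],[0,0,0,0,0]]}}

```text
clock: 27.63
ee_pos: [0.6251, 0.1172, 0.1995]
eef_rot: [-180.0, 0.0, 83.7]
force: [0.1, -0.5, -0.7]
gripper_width: 0.0135
grasp_force: 60.0
```

```bash
python3 - <<'E'
from h import *
c=grab('wrist');save(c,'w5.pkl');cv2.imwrite('pics/w5.png',c['pixels'][:,:,::-1]);print(arm.observe()['clock'],arm.observe()['ee_pos'],arm.observe()['eef_rot'])
go(.626,.1165,.09,83.5)
t=grab('top');save(t,'t2.pkl');cv2.imwrite('pics/t2.png',cv2.resize(t['pixels'][100:250,200:420,::-1],(792,540),interpolation=cv2.INTER_CUBIC))
E
```

```text
27.6833 [0.62514121 0.11628405 0.19963621] [-1.79986258e+02  1.77528093e-02  8.36205840e+01]
yaw 83.6 spin 0.1 dxy@now [0.0003 0.0008] dxy@after [0.0003 0.0008] dz 0.1096
```

View pics/w5.png

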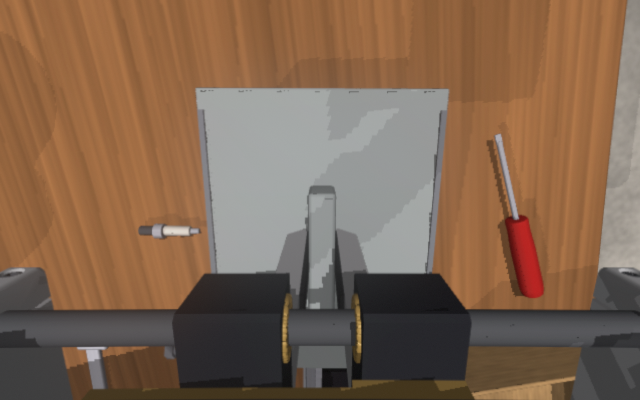

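The lid hangs level. Its far plate edge runs from (197,90) to (448,90), which gives its position relative to the tool.

```bash
python3 - <<'E'
from h import *
c=load('w5.pkl')
a=atz(c,[(197,90),(448,90)],.1966);m=a.mean(0)
print(a.round(4),np.linalg.norm(a[1]-a[0]),np.degrees(np.arctan2(*(a[1]-a[0])[1::-1])))
d=(m-[.6251,.1165,0])[:2];print('in tool',tool_delta(83.6,*d),'want .086,0')
E
```

```text
[[0.5705 0.2075 0.1966]
 [0.6996 0.1934 0.1966]] 0.12980630309196586 -6.222919509846053
in tool (np.float64(0.08452730919508536), np.float64(0.0005306934216426553)) want .086,0
```

Request:
{"method": "send_rows", "body": {"steps": [[0,0.0013,0.0008,0.02,0],[0,0,0,0.03,0],[0,0,0,0.03,0],[0,0,0,0.025,0],[0,0,0,0.012,0],[0,0,0,0.006,0],[0,0,0,0.002,0],[0,0,0,0,0]]}}

```text
clock: 28.4
ee_pos: [0.6268, 0.1177, 0.0758]
eef_rot: [179.9, -0.0, 83.5]
force: [-0.0, -0.3, 0.1]
gripper_width: 0.0138
grasp_force: 60.0
```

Request:
{"method": "send_rows", "body": {"steps": [[0,0,0,0.002,0],[0,0,0,0.002,0],[0,0,0,0.002,0],[0,0,0,0,0]]}}

```text
clock: 28.73
ee_pos: [0.6263, 0.1181, 0.0688]
eef_rot: [180.0, -0.0, 83.5]
force: [-1.6, -0.5, -0.5]
gripper_width: 0.0132
grasp_force: 60.0
```

Request:
{"method": "send_rows", "body": {"steps": [[0,0,0,0.002,0],[0,0,0,0.001,0],[0,0,0,0,0]]}}

```text
clock: 28.98
ee_pos: [0.6265, 0.1182, 0.0659]
eef_rot: [180.0, -0.0, 83.5]
force: [-0.1, -0.2, 0.1]
gripper_width: 0.0137
grasp_force: 60.0
```

Request:
{"method": "send_rows", "body": {"steps": [[0,0,0,0.0015,0],[0,0,0,0.0015,0],[0,0,0,0,0]]}}

```text
clock: 29.23
ee_pos: [0.6262, 0.1181, 0.0625]
eef_rot: [-180.0, 0.0, 83.5]
force: [0.4, 0.1, 1.3]
gripper_width: 0.0134
grasp_force: 60.0
```

Request:
{"method": "send_rows", "body": {"steps": [[0,0,0,0.0015,0],[0,0,0,0.0015,0],[0,0,0,0,0]]}}

```text
clock: 29.48
ee_pos: [0.6261, 0.1181, 0.0592]
eef_rot: [-180.0, 0.0, 83.5]
force: [-0.3, 0.8, -0.2]
gripper_width: 0.0134
grasp_force: 60.0
```

Request:
{"method": "send_rows", "body": {"steps": [[0,0,0,0.0015,0],[0,0,0,0.001,0],[0,0,0,0,0]]}}

```text
clock: 29.73
ee_pos: [0.6261, 0.1181, 0.0568]
eef_rot: [-180.0, 0.0, 83.5]
force: [0.5, 0.2, -1.4]
gripper_width: 0.0134
grasp_force: 60.0
```

Request:
{"method": "send_rows", "body": {"steps": [[0,0,0,0.001,0],[0,0,0,0,0]]}}

```text
clock: 29.9
ee_pos: [0.6263, 0.1181, 0.0561]
eef_rot: [-180.0, -0.0, 83.5]
force: [0.2, -0.2, -1.1]
gripper_width: 0.0133
grasp_force: 60.0
```

Request:
{"method": "send_rows", "body": {"steps": [[0,0,0,0.001,0],[0,0,0,0,0]]}}

```text
clock: 30.07
ee_pos: [0.6264, 0.1181, 0.056]
eef_rot: [180.0, -0.0, 83.5]
force: [-3.1, 0.1, 6.4]
gripper_width: 0.0135
grasp_force: 60.0
```

```bash
python3 - <<'E'
from h import *
print(arm.observe()['force'])
c=grab('scene');save(c,'s2.pkl')
cv2.imwrite('pics/s2.png',cv2.resize(c['pixels'][170:290,330:470,::-1],(700,600),interpolation=cv2.INTER_CUBIC))
E
```

```text
[-3.13688368  0.07636856  6.37034317]
```

View pics/s2.png

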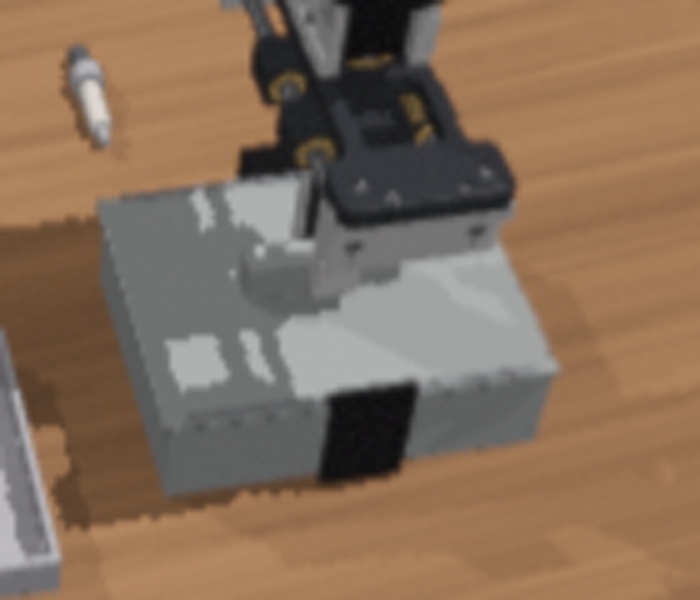

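The lid first resists at z = 0.056, which is the home height. I'll press further to make sure it has snapped.

Request:
{"method": "send_rows", "body": {"steps": [[0,0,0,0.001,0],[0,0,0,0,0],[0,0,0,0,0]]}}

```text
clock: 30.37
ee_pos: [0.6265, 0.1181, 0.056]
eef_rot: [180.0, -0.0, 83.5]
force: [-7.3, -0.1, 15.0]
gripper_width: 0.0132
grasp_force: 60.0
```

Request:
{"method": "send_rows", "body": {"steps": [[0,0,0,0.001,0],[0,0,0,0,0],[0,0,0,0,0]]}}

```text
clock: 30.62
ee_pos: [0.6265, 0.1182, 0.056]
eef_rot: [179.9, -0.0, 83.5]
force: [-12.5, -2.1, 23.4]
gripper_width: 0.0135
grasp_force: 60.0
```

Request:
{"method": "send_rows", "body": {"steps": [[0,0,0,0.0007,0],[0,0,0,0,0],[0,0,0,0,0]]}}

```text
clock: 30.87
ee_pos: [0.6267, 0.1182, 0.056]
eef_rot: [179.9, -0.0, 83.5]
force: [-15.5, -2.0, 29.9]
gripper_width: 0.0137
grasp_force: 60.0
```

Request:
{"method": "send_rows", "body": {"steps": [[0,0,0,-0.002,0],[0,0,0,-0.0017,0],[0,0,0,-0.0004,0],[0,0,0,0,0]]}}

```text
clock: 31.2
ee_pos: [0.6263, 0.1181, 0.0565]
eef_rot: [-180.0, 0.0, 83.5]
force: [0.1, -0.4, -0.9]
gripper_width: 0.0138
grasp_force: 60.0
```

Request:
{"method": "send_rows", "body": {"steps": [[0,0,0,-0.0006,0],[0,0,0,0,0],[0,0,0,0,0]]}}

```text
clock: 31.45
ee_pos: [0.6262, 0.1181, 0.0569]
eef_rot: [-180.0, 0.0, 83.5]
force: [0.9, 0.1, -3.1]
gripper_width: 0.0134
grasp_force: 60.0
```

Request:
{"method": "send_rows", "body": {"steps": [[0,0,0,-0.0006,0],[0,0,0,0,0],[0,0,0,0,0]]}}

```text
clock: 31.7
ee_pos: [0.626, 0.1181, 0.0571]
eef_rot: [-179.9, 0.0, 83.5]
force: [2.6, 0.3, -9.5]
gripper_width: 0.0136
grasp_force: 60.0
```

The hooks hold against an upward pull of 9.5 N, so the lid has snapped. I'll reseat it, let go and back off.

Request:
{"method": "send_rows", "body": {"steps": [[0,0,0,0.001,0],[0,0,0,0.001,0],[0,0,0,0.001,0],[0,0,0,0.0008,0],[0,0,0,0,0],[0,0,0,0,0]]}}

```text
clock: 32.2
ee_pos: [0.6267, 0.1181, 0.056]
eef_rot: [179.9, -0.0, 83.5]
force: [-6.7, -2.1, 12.8]
gripper_width: 0.0137
grasp_force: 60.0
```

Request:
{"method": "send_rows", "body": {"steps": [[0,0,0,-0.002,0],[0,0,0,0,0],[0.4,0,0,0,0],[0.4,0,0,0,0],[0.4,0,0,0,0],[0.4,0,0,0,0],[0.4,0,0,-0.02,0],[0.4,0,0,-0.03,0],[0.4,0,0,-0.04,0],[0.4,0,0,-0.04,0],[0.4,-0.04,0,-0.02,0],[0.4,-0.04,0,0,0],[0.4,-0.04,0,0,0],[0.4,-0.04,0,0,0],[0.4,0,0,0,0],[0.4,0,0,0,0]]}}

```text
clock: 33.53
ee_pos: [0.6085, -0.0399, 0.2048]
eef_rot: [180.0, -0.0, 83.4]
force: [-0.4, 0.3, 0.3]
gripper_width: 0.0377
grasp_force: 0.0
```

```bash
python3 - <<'E'
from h import *
c=grab('wrist');save(c,'w6.pkl');cv2.imwrite('pics/w6.png',c['pixels'][:,:,::-1])
P=cloud(c);x,y,z=P[:,:,0],P[:,:,1],P[:,:,2]
a=np.radians(-6.5);X=(x-.626)*np.cos(a)+(y-.1165)*np.sin(a);Y=-(x-.626)*np.sin(a)+(y-.1165)*np.cos(a)
for sx in(-1,1):
  for sy in(-1,1):
    m=(abs(X-sx*.045)<.01)&(abs(Y-sy*.06)<.015);print(sx,sy,m.sum(),np.median(z[m]).round(4))
E
```

```text
-1 -1 723 0.053
-1 1 0 nan
1 -1 722 0.053
1 1 0 nan
  return _methods._mean(a, axis=axis, dtype=dtype,
  ret = ret.dtype.type(ret / rcount)
```

View pics/w6.png

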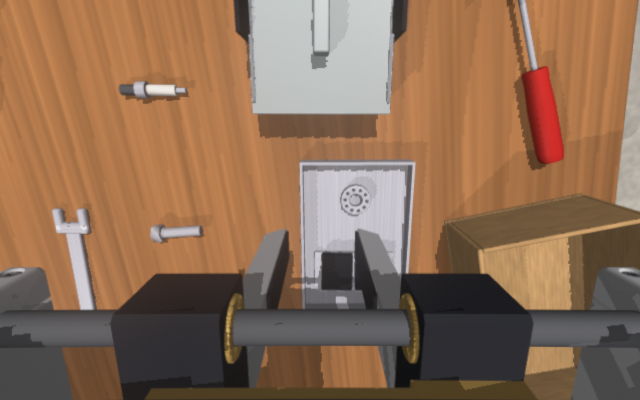

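The picture shows the lid on the tub with its near edge at row 112 and both clips at (243,20) and (400,20). Its plate top is at 0.053, exactly home. The tray holds the small bearing at (355,200) and the pad at (337,270), and the bolt and plug haven't moved. I'll check the far end from the top camera before handing in.

```bash
python3 - <<'E'
from h import *
c=grab('top');P=cloud(c);x,y,z=P[:,:,0],P[:,:,1],P[:,:,2]
a=np.radians(-6.5)
def loc(cx,cy): return (x-cx)*np.cos(a)+(y-cy)*np.sin(a),-(x-cx)*np.sin(a)+(y-cy)*np.cos(a)
X,Y=loc(.626,.1165);ok=True
for sy in(-1,1):
  for sx in(-1,1):
    m=(abs(X-sx*.045)<.012)&(abs(Y-sy*.065)<.015);h=np.median(z[m]);print(sx,sy,m.sum(),h.round(4));ok&=bool(m.sum()<5 or abs(h-.054)<.004)
X,Y=loc(.638,-.1165)
m=(abs(X)<.035)&(abs(Y+.04)<.012);print('pad',m.sum(),np.median(z[m]))
if ok: print(arm.hand_in())
E
```

```text
-1 -1 88 0.0528
1 -1 100 0.053
-1 1 117 0.0526
1 1 110 0.0527
pad 150 0.01876538751656709
the job is handed in; nothing more can be done
None
```

I handed the job in: both kits are in their containers, the lid has snapped home under both clips (plate top at 53 mm at all four corners, and it held against a 9.5 N pull), and I did not touch the bolt or the spark plug.

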